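# Open the light-driver enclosure and hold its cover up

### The arm

A 6-joint arm with a two-finger parallel gripper is mounted at the origin on a cart in front of the work surface, level with it; the furniture and walls round the work are solid. World frame = base frame: x ahead of the robot, y to its left, z up, the work surface at z = 0. Lengths are in m, angles in rad, forces in N, time in s.
With the tool pointing down it reaches from about 0.225 to 0.875 m from the base axis. Payload 3.4 kg.
Tool frame: the origin (TCP) lies on the centre line of the jaws, within the pads' length; the fingertips stand 11 mm ahead of it and the grasp point (between the pads) lies 8 mm behind it; z points along the fingers, y is the line along which they close (so a half turn about z gives the same grasp; the last joint's range is limited). The gripper opens to 85 mm and grips with 20 to 120 N. Pads are 22 mm wide; open, the fingers measure 114 mm over their backs; the gripper's body (76 mm by 85 mm) begins 54 mm behind the grasp point. The pads swing forward as they close: fully open they stand 13 mm farther back than shut.
Start: joints at [1.094, 0.276, 1.505, -0, 1.361, -0.121], TCP at [0.2, 0.539, 0.242] pointing down, gripper open.
Joint ranges: [-2.89, 2.89], [-0.75, 2.08], [0.22, 2.7], [-1.18, 4.32], [0.11, 2.71], [-2.7, 2.7]. Speed limits (rad/s): [2.57, 2.57, 3.14, 3.14, 3.14, 3.14].

### API

Orientations are given as a unit quaternion [w, x, y, z].
In Python, from rig import manip, eyes, job gives the robot as it stands.
- The arm moves only by the tool drive_tool, never from a script. Its argument "rows" is a list of rows, each a list of 3 entries, a list of its own where there are three numbers: the turn, a rotation vector about the world's x, y, z in rad, then the shift along the world's x, y, z in cm, then the finger opening in cm, from 0 to 8.54. A call has 1 to 8 rows; each row shifts and turns the commanded pose from where the row before left it; what a row does not reach is not made up. A row lasts 1/8 s, in which the tool goes at most 62.5 mm and 10.7 degrees, less where a joint would pass 70% of its speed; a pose out of reach is approached as far as the arm can. A call is refused whole if a number of a shift passes 6.25 or a number of a turn 0.188, either way. A call with a gripper value outside its range is refused whole. The fingers move at their own pace and stop on an object; "force" is the grip in N (left out, the last holds). Time passes only in rows, so rows that do not move let the fingers close. It gives the time, the measured TCP pose, the force, the opening and the grip force at its end, in the units of the state.
- manip.get_state(): the state, without advancing time (a new reading comes with each control period).
- eyes.get_image(name): name is "scene" or "top"; returns the picture (420x560x3 uint8, red, green, blue); there is no depth.
- eyes.get_calibration(name): a dict with "camera_matrix" (3x3 intrinsics, pixels), "view" (4x4, takes a point from world to camera coordinates). Camera axes: x right, y up, looking along -z (the intrinsics and any distortion apply to the point x, -y, -z); pixel columns grow to the right and rows downward; lengths in m; the calibration is good to about 2 mm. A picture is of the moment at which its call begins. get_calibration takes no time and is no camera call.
- job.sign_off(): hands the job in; it is judged then, once.
The state is a dict: "clock": time; "qpos": joint angles; "qd": joint speeds; "effort": joint torques, N m; "position": TCP position; "ee_rot": TCP orientation; "contact_force": force on the tool from outside, world axes, zero at the start; "moment": the same for the moment, N m; "width": finger opening in m; "gripper_force": force on a finger pad.
Only numpy, scipy, OpenCV 4.12 (cv2) and the standard library are available. Lean on these libraries where they do the work, as an engineer would, in place of code of your own. Each camera call takes 0.05 s, during which the arm holds its last target. There are 200 camera calls.

### The job

I need to wire a light module into the driver enclosure. Set the module that lies on its cover down flat on the free table beside the enclosure without dropping it; then, before turning the latch, tug the cover gently upward by the latch wing or its edge to learn whether it is caught. If it is caught, turn the wing anticlockwise to release it without forcing it, then raise the cover about half-way (45 degrees) and finish while still holding it steady there, leaving the other things on the table alone.

Things in the scene. Friction and masses are not known exactly. Their poses are not given: they have to be found in the camera images.
- enclosure: grey sheet-steel driver enclosure, 170 x 130 mm, bolted fast; origin at the centre of its underside, on the table, z up; x runs from the hinge side to the latch side, which is the side away from the robot. The flat cover (176 x 138 mm) has its upper face 66 mm above the table. Cable glands stick out 17 mm from the -y side, flat mounting ears 20 mm beyond both x ends
- cover_hinge (a point): middle of the cover's hinge axis, which runs along the enclosure's y, 62 mm above the table on the enclosure's -x side. Its frame turns with the cover (same axes as the enclosure when shut)
- cover (a joint): opening angle of the cover, rad: 0 shut, up to 1.2; the latch side (+x) rises. No stay: it drops shut by its own weight (0.3 kg) if let go. With the latch caught it lifts only about 0.025 rad (3.5 mm at the latch) before it stops hard; lifting it freely takes about 3 N at the latch
- latch_wing (a point): centre of the black latch wing on the cover, 138 mm from the hinge axis: 10 mm thick (this frame's x), 44 mm long (y), 26 mm high, underside 5 mm above the cover. Turns about z, square to the cover, stiffly (0.04 N m), between two stops: axes as the cover's (wing parallel to the hinge, fully fastened) and a quarter turn anticlockwise from above (fully released). Stays as left; starts between them
- latch_wing_end (a point): a point on the wing, 20 mm from its centre along the wing (+y of latch_wing); it shows how far the wing has been turned
- keeper: small steel keeper fixed inside the enclosure's latch side, under the cover and out of sight (16 x 20 x 8 mm, origin at its centre). The wing's hidden cam hooks under it when fastened; with the wing part-way it may or may not be caught, and only a tug tells. Fully released, the cam is clear of it
- led_module_mid (a point): centre of the white three-diode light module that lies on the cover; its rigid body is 16 mm wide (x), 66 mm long (y) and 8 mm high, this point 4 mm above its underside; short wire ends stick out at both ends (103 mm overall), diode domes rise to 12 mm. 20 g. Take it across its 16 mm width
- side_cutters: bystander: side cutters with long handles, 52 x 130 x 12 mm, lying on the table on the robot's right; origin at the centre of the underside
- tape_roll: bystander: roll of masking tape, 96 mm across, 24 mm high, flat on the table near the robot on its right; origin at the centre of the underside
- spring_clamp: bystander: spring clamp, 53 x 101 x 17 mm, lying on the table near the robot on its left, before the vice; origin at the centre of the underside
Things that resemble listed ones, but are neither listed nor needed, are in the scene too. Leave any blue look-alike of the part that bears led_module_mid alone.

How it is judged:
By the outcome, as a careful person would: the job done as asked, in the order asked, and still so for the second after the job is handed in, while the arm keeps its last pose, push and grip.
It also fails if it takes over 59 s, if anything falls off the work surface, if the arm or the gripper's body presses on something with over 40 N, if the wrist force passes 120 N, or if a joint passes its speed limit or range.

## Working session

There is one attempt and no reset: what is moved stays moved. The work goes in short steps, Python scripts to look and compute and a tool call to move; the robot and the scene stay as the last step left them, time stands still between calls to the robot, and variables do not carry over. Pictures are saved under pics/ and viewed, at most 10 in all, crops included, and the job is handed in when it is done.

Besides the shell and the picture viewer there is one more tool, called after "Request:" as name([rows], argument=value, ...), one row to a line, values as JSON. drive_tool: Moves the arm, as the interface text tells. Its arguments: {"type":"object","properties":{"rows":{"type":"array"},"force":{"type":"number"}},"required":["rows"]}

```bash
mkdir -p pics; ls; cat > h.py <<'E'
import numpy as np, cv2
from rig import manip, eyes, job
def snap(n,f):
    im=eyes.get_image(n); cv2.imwrite('pics/'+f,im[:,:,::-1]); return im
def ray(n,u,v):
    c=eyes.get_calibration(n);K=np.array(c['camera_matrix']);V=np.array(c['view'])
    d=np.linalg.inv(K)@[u,v,1]; d=d*[1,-1,-1]
    R=V[:3,:3];return -R.T@V[:3,3],R.T@d
def onz(n,u,v,z):
    o,d=ray(n,u,v);return o+d*(z-o[2])/d[2]
def proj(n,p):
    c=eyes.get_calibration(n);K=np.array(c['camera_matrix']);V=np.array(c['view'])
    q=V[:3,:3]@np.array(p)+V[:3,3];q=K@(q*[1,-1,-1]);return q[:2]/q[2]
E
python3 - <<'E'
from h import *
for n in('scene','top'):
    im=snap(n,n+'0.png'); c=eyes.get_calibration(n); print({k:np.round(v,3).tolist() if not isinstance(v,str) else v for k,v in c.items()})
print(manip.get_state())
E
```

```text
pics
{'camera_matrix': [[491.212, 0.0, 275.933], [0.0, 491.212, 200.726], [0.0, 0.0, 1.0]], 'view': [[0.731, -0.682, 0.004, -0.381], [0.53, 0.572, 0.626, -0.263], [-0.429, -0.456, 0.78, -0.901], [0.0, 0.0, 0.0, 1.0]]}
{'camera_matrix': [[486.37, 0.0, 286.852], [0.0, 486.37, 198.456], [0.0, 0.0, 1.0]], 'view': [[0.009, -1.0, -0.019, -0.051], [0.99, 0.006, 0.142, -0.485], [-0.142, -0.02, 0.99, -0.953], [0.0, 0.0, 0.0, 1.0]]}
{'clock': 0.1, 'qpos': array([ 1.09397205e+00,  2.76543590e-01,  1.50602196e+00, -5.80065440e-06,
        1.36072386e+00, -1.20986016e-01]), 'qd': array([ 9.41203372e-04, -1.51993269e-03, -4.88035331e-03,  5.34743013e-04,
       -2.79072720e-05, -1.56726059e-03]), 'effort': array([ 2.56950254e-03, -4.17696512e+01, -2.46405762e+01,  2.41555072e-04,
        5.71331300e-03,  1.74138438e-05]), 'position': array([0.20009968, 0.53856097, 0.24151331]), 'ee_rot': array([-2.47114252e-04,  1.76981273e-01,  9.84213853e-01, -8.11593100e-04]), 'contact_force': array([0.75532476, 0.29738083, 0.30221894]), 'moment': array([ 1.96447700e-02,  4.40359862e-06, -6.98191050e-02]), 'gripper_force': 0.0, 'width': 0.08543313262319163}
```

View pics/scene0.png

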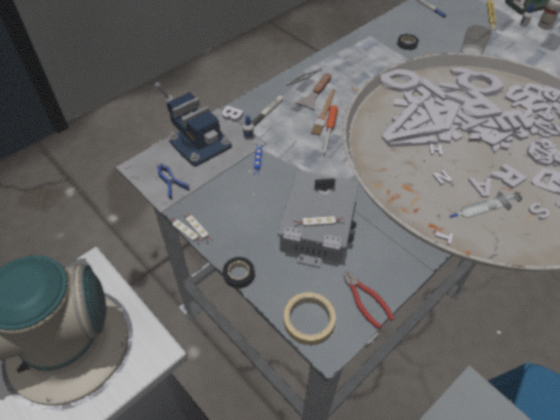

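View pics/top0.png

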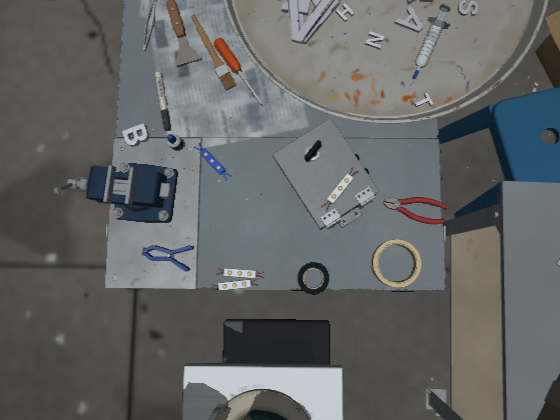

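The scene view shows the enclosure at about (318,215), with the wing at (325,185) and a white module at (320,221). The top view shows the enclosure at about (325,175), with the wing at (313,151).

Module candidates in the top view are white (340,188), white (238,272), white (234,285) and blue (213,160). Only the one at (340,188) lies on the cover, so that is the one meant. I'll confirm it in a crop.

```bash
python3 - <<'E'
from h import *
t=cv2.imread('pics/top0.png');s=cv2.imread('pics/scene0.png')
a=cv2.resize(t[110:240,260:390],None,fx=4,fy=4,interpolation=cv2.INTER_CUBIC)[:,:400*2]
b=cv2.resize(s[165:275,265:375],(520,520),interpolation=cv2.INTER_CUBIC)
a=cv2.resize(a,(400,400));b=cv2.resize(b,(400,400))
cv2.imwrite('pics/crop0.png',np.hstack([a,b]))
for n,im,box in(('top',t,(260,110,390,240)),('scene',s,(265,165,375,275))):
    x0,y0,x1,y1=box;c=im[y0:y1,x0:x1];h=cv2.cvtColor(c,cv2.COLOR_BGR2HSV);g=h[:,:,2]
    for nm,m in(('white',(g>185)),('dark',g<45)):
        k,l,st,ce=cv2.connectedComponentsWithStats(m.astype(np.uint8))
        for i in range(1,k):
            if st[i,4]>25:
                pts=np.argwhere(l==i)[:,::-1].astype(np.float32)
                r=cv2.minAreaRect(pts);print(n,nm,st[i,4],np.round(np.add(ce[i],(x0,y0)),1),np.round(np.add(r[0],(x0,y0)),1),np.round(r[1],1),round(r[2],1))
E
```

```text
top white 151 [339.7 187.9] [339.7 187.9] [ 6.9 31.9] 38.7
top white 114 [330.4 217.1] [330.  216.3] [ 9.4 15.8] 56.3
top dark 135 [312.7 150.7] [313.  150.8] [ 7. 23.] 35.5
```

View pics/crop0.png

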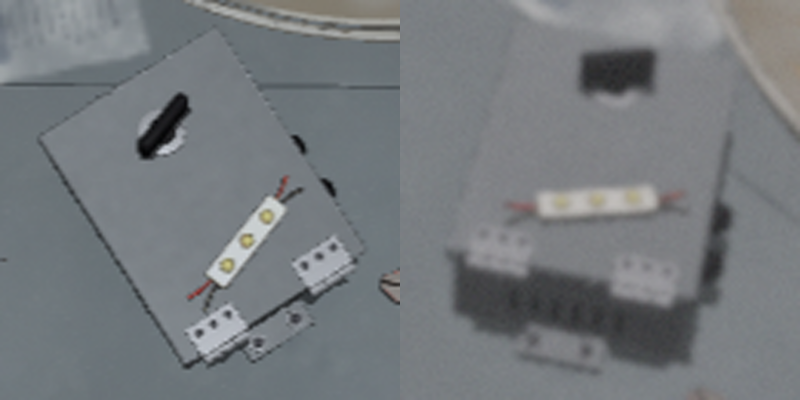

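The crop confirms it: the white module with red and black wires and three yellow domes lies on the cover at top (340,188). The black wing at (313,151) is part-way turned. The hinge edge is at the lower right of the crop, from (185,367) to (365,250).

```bash
python3 - <<'E'
from h import *
s=130/400
C=[(40,137),(213,30),(365,250),(185,367)]
P=[onz('top',260+a*s,110+b*s,.066)[:2] for a,b in C]
for p in P: print('corner',np.round(p,4))
print('edges',[round(float(np.linalg.norm(P[i]-P[(i+1)%4])),4) for i in range(4)])
ex=((P[0]-P[3])+(P[1]-P[2]));ex/=np.linalg.norm(ex);th=np.arctan2(ex[1],ex[0]);ey=np.array([-ex[1],ex[0]])
ec=np.mean(P,0);print('cover yaw',np.degrees(th),'centre',ec)
def minrect(m):
    pts=np.argwhere(m)[:,::-1].astype(np.float32);r=cv2.minAreaRect(pts);return r[0],cv2.boxPoints(r)
def ends(b):
    b=list(b);l=[np.linalg.norm(b[0]-b[1]),np.linalg.norm(b[1]-b[2])]
    return ((b[0]+b[1])/2,(b[2]+b[3])/2) if l[0]<l[1] else ((b[1]+b[2])/2,(b[3]+b[0])/2)
t=cv2.imread('pics/top0.png');v=t.max(2)
def roi(m,x0,y0,x1,y1):
    o=np.zeros_like(m);o[y0:y1,x0:x1]=m[y0:y1,x0:x1];return o
for nm,m,z in(('module',roi(v>170,322,168,358,208),.073),('wing',roi(v<60,295,135,332,168),.092)):
    k,l,st,ce=cv2.connectedComponentsWithStats(m.astype(np.uint8));i=1+np.argmax(st[1:,4])
    c,b=minrect(l==i);e=[onz('top',*q,z)[:2] for q in ends(b)];d=e[1]-e[0]
    p=onz('top',*c,z)[:2]
    print(nm,'c',np.round(p,4),'ends',np.round(e,4),'len',np.linalg.norm(d),'dir deg',np.degrees(np.arctan2(d[1],d[0])),'in cover frame',np.round([(p-ec)@ex,(p-ec)@ey],4),'scene px',proj('scene',[*p,z]))
for nm,u,w in(('cutterL',385,203),('cutterR',446,210),('tape',397,263),('tape black',313,278),('bluemod',213,160),('mods',262,272),('modr',255,284),('edgeR',443,288),('seam',330,137),('bord',199,200),('tray',330,115)):
    print(nm,np.round(onz('top',u,w,0)[:2],3))
E
```

```text
corner [ 0.5689 -0.0191]
corner [ 0.6409 -0.1311]
corner [ 0.4962 -0.2274]
corner [ 0.4206 -0.1127]
edges [0.1331, 0.1738, 0.1373, 0.1754]
cover yaw 32.951103316648094 centre [ 0.53163799 -0.12254411]
module c [ 0.5012 -0.1504] ends [[ 0.5263 -0.1702]
 [ 0.4764 -0.1307]] len 0.06364074078943786 dir deg 141.68094217444062 in cover frame [-0.0406 -0.0068] scene px [319.71251601 219.488685  ]
wing c [ 0.5703 -0.0985] ends [[ 0.5882 -0.1133]
 [ 0.5525 -0.0836]] len 0.046471640569358784 dir deg 140.26761477725026 in cover frame [ 0.0455 -0.0008] scene px [325.30761177 181.4871729 ]
cutterL [ 0.482 -0.251]
cutterR [ 0.468 -0.378]
tape [ 0.358 -0.274]
tape black [ 0.326 -0.101]
bluemod [0.572 0.112]
mods [0.337 0.004]
modr [0.312 0.018]
edgeR [ 0.308 -0.366]
seam [ 0.623 -0.137]
bord [0.486 0.139]
tray [ 0.672 -0.137]
```

Request:
drive_tool([
  [[0,0,-0.173],[1.5,-3.45,-0.2],4],
  [[0,0,-0.173],[1.5,-3.45,-0.2],4],
  [[0,0,-0.173],[1.5,-3.45,-0.2],4],
  [[0,0,-0.173],[1.5,-3.45,-0.2],4],
  [[0,0,-0.173],[1.5,-3.45,-0.2],4],
  [[0,0,-0.173],[1.5,-3.45,-0.2],4],
  [[0,0,-0.173],[1.5,-3.45,-0.2],4],
  [[0,0,-0.173],[1.5,-3.45,-0.2],4],
], force=25)

```text
clock: 1.1
position: [0.3204, 0.2617, 0.226]
ee_rot: [0.0, 0.766, 0.643, -0.0]
contact_force: [-0.1, -0.6, -0.4]
width: 0.0395
gripper_force: 0.0
```

Request:
drive_tool([
  [[0,0,-0.173],[1.5,-3.45,-0.2],4],
  [[0,0,-0.173],[1.5,-3.45,-0.2],4],
  [[0,0,-0.173],[1.5,-3.45,-0.2],4],
  [[0,0,-0.173],[1.5,-3.45,-0.2],4],
  [[0,0,-0.173],[1.5,-3.45,-0.2],4],
  [[0,0,-0.173],[1.5,-3.45,-0.2],4],
  [[0,0,-0.173],[1.5,-3.45,-0.2],4],
  [[0,0,-0.173],[1.5,-3.45,-0.2],4],
])

```text
clock: 2.1
position: [0.4404, -0.0142, 0.21]
ee_rot: [-0.0, 1.0, 0.006, -0.0]
contact_force: [0.8, -0.5, 0.1]
width: 0.0398
gripper_force: 0.0
```

Request:
drive_tool([
  [[0,0,-0.173],[1.5,-3.45,-0.2],4],
  [[0,0,-0.173],[1.5,-3.45,-0.2],4],
  [[0,0,-0.173],[1.5,-3.45,-0.2],4],
  [[0,0,-0.173],[1.5,-3.45,-0.2],4],
  [[0,0,0],[0,0,0],4],
  [[0,0,0],[0,0,0],4],
])

```text
clock: 2.85
position: [0.4996, -0.1505, 0.2018]
ee_rot: [-0.0, 0.944, -0.331, -0.001]
contact_force: [-0.8, 0.1, 0.3]
width: 0.04
gripper_force: 0.0
```

Request:
drive_tool([
  [[0,0,0],[0.15,0,-3],4],
  [[0,0,0],[0,0,-3],4],
  [[0,0,0],[0,0,-2.5],4],
  [[0,0,0],[0,0,-1.5],4],
  [[0,0,0],[0,0,-1],4],
  [[0,0,0],[0,0,-0.7],4],
  [[0,0,0],[0,0,-0.3],4],
  [[0,0,0],[0,0,0],4],
])

```text
clock: 3.85
position: [0.502, -0.1511, 0.0825]
ee_rot: [0.0, 0.944, -0.331, 0.0]
contact_force: [0.4, -0.1, 0.4]
width: 0.0401
gripper_force: 0.0
```

```bash
python3 - <<'E'
from h import *
a=snap('top','t1.png');b=snap('scene','s1.png')
u=cv2.resize(a[110:240,260:390],(400,400),interpolation=cv2.INTER_CUBIC);w=cv2.resize(b[140:270,250:380],(400,400),interpolation=cv2.INTER_CUBIC)
cv2.imwrite('pics/c1.png',np.hstack([u,w])[:,:,::-1]);s=manip.get_state();print(s['position'],s['contact_force'],np.round(s['qpos'],2))
E
```

```text
[ 0.50214894 -0.15116485  0.08273279] [-0.04456884  0.64669626  0.33173397] [-0.43  0.34  1.85 -0.    0.95  1.82]
```

View pics/c1.png

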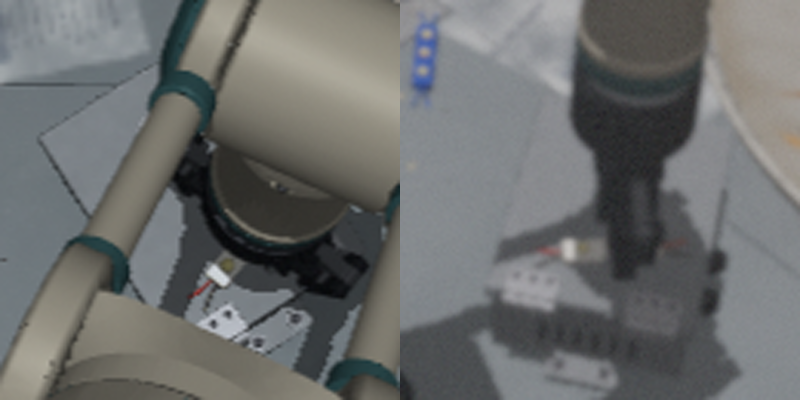

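The top view is mostly hidden by the arm. The scene view shows the gripper astride the module at its middle, with the white end visible at crop (575,250). I'll lower slightly and close.

Request:
drive_tool([
  [[0,0,0],[-0.1,0,-0.25],3],
  [[0,0,0],[0,0,0],1],
  [[0,0,0],[0,0,0],1],
  [[0,0,0],[0,0,0],1],
  [[0,0,0],[0,0,0],1],
  [[0,0,0],[0,0,0],1],
], force=25)

```text
clock: 4.7
position: [0.5008, -0.151, 0.0799]
ee_rot: [0.0, 0.944, -0.331, 0.0]
contact_force: [0.0, 0.4, 0.6]
width: 0.0148
gripper_force: 27.5
```

Request:
drive_tool([
  [[0,0,0],[0,0,1],1],
  [[0,0,0],[0,0,2],1],
  [[0,0,0],[0,0,3],1],
  [[0,0,0],[-0.5,2.5,1],1],
  [[0,0,0],[-1,4.5,0],1],
  [[0,0,0],[-1,4.6,0],1],
  [[0,0,0],[-1,4.5,0],1],
  [[0,0,0],[-0.6,2.5,-1],1],
])

```text
clock: 5.7
position: [0.4598, 0.0369, 0.141]
ee_rot: [-0.001, 0.944, -0.33, 0.001]
contact_force: [1.4, -0.2, -0.1]
width: 0.0148
gripper_force: 27.4
```

```bash
python3 - <<'E'
from h import *
b=snap('scene','s2.png');u=snap('top','t2.png')
w=np.hstack([cv2.resize(b[130:290,170:370],(400,320)),cv2.resize(u[120:280,180:380],(400,320))])
cv2.imwrite('pics/c2.png',w[:,:,::-1]);s=manip.get_state();print(s['position'],s['width'],s['gripper_force'],s['contact_force'])
E
```

```text
[0.45819394 0.03716037 0.13974308] 0.015140345253507584 27.395887076854706 [-0.056868   -0.35500928  0.45538904]
```

View pics/c2.png

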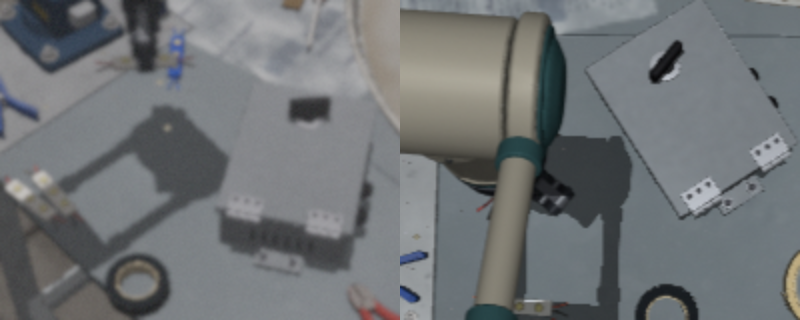

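The module is held level in the gripper (scene crop about (145,62)), and the cover is clear. Lowering it gently now.

Request:
drive_tool([
  [[0,0,0],[0,0,-3],1],
  [[0,0,0],[0,0,-3],1],
  [[0,0,0],[0,0,-3],1],
  [[0,0,0],[0,0,-1.7],1],
  [[0,0,0],[0,0,-0.8],1],
  [[0,0,0],[0,0,-0.5],1],
  [[0,0,0],[0,0,-0.2],1],
  [[0,0,0],[0,0,0],1],
])

```text
clock: 6.8
position: [0.4602, 0.0349, 0.0182]
ee_rot: [-0.0, 0.944, -0.331, 0.0]
contact_force: [0.0, 0.4, 0.7]
width: 0.0146
gripper_force: 27.4
```

Request:
drive_tool([
  [[0,0,0],[0,0,-0.2],1],
  [[0,0,0],[0,0,-0.1],1],
  [[0,0,0],[0,0,-0.1],1],
  [[0,0,0],[0,0,0],1],
])

```text
clock: 7.3
position: [0.4599, 0.0351, 0.0139]
ee_rot: [0.0, 0.944, -0.331, 0.0]
contact_force: [0.3, -1.1, 1.2]
width: 0.0147
gripper_force: 27.5
```

Request:
drive_tool([
  [[0,0,0],[0,0,-0.05],1.3],
  [[0,0,0],[0,0,0],2],
  [[0,0,0],[0,0,0],3],
  [[0,0,0],[0,0,0.5],3.5],
  [[0,0,0],[0,0,2],3.5],
  [[0,0,0],[0,0,4],3.5],
  [[0,0,0],[0,0,5],3.5],
  [[0,0,0],[0,0,5],3.5],
])

```text
clock: 8.3
position: [0.4595, 0.035, 0.18]
ee_rot: [0.0, 0.944, -0.331, -0.0]
contact_force: [0.9, -0.3, -0.8]
width: 0.0351
gripper_force: 0.0
```

Request:
drive_tool([
  [[0,0,-0.02],[2,-2.5,1],3.5],
  [[0,0,0],[2.5,-3.3,0],3.5],
  [[0,0,0],[2.5,-3.3,0],3.5],
  [[0,0,0],[2.5,-2.7,0],3.5],
  [[0,0,0],[1.5,-1.5,0],3.5],
  [[0,0,0],[0,0,0],3.5],
])

```text
clock: 9.05
position: [0.5702, -0.0985, 0.188]
ee_rot: [-0.0, 0.94, -0.341, -0.0]
contact_force: [-0.3, 0.9, 0.5]
width: 0.0352
gripper_force: 0.0
```

```bash
python3 - <<'E'
from h import *
b=snap('scene','s3.png');u=snap('top','t3.png')
w=np.hstack([cv2.resize(b[130:290,170:370],(400,320)),cv2.resize(u[120:280,180:380],(400,320))])
cv2.imwrite('pics/c3.png',w[:,:,::-1]);s=manip.get_state();print(s['position'],s['width'],s['ee_rot'],s['contact_force'],np.round(s['qpos'],2))
print(proj('scene',[.46,.035,.004]),proj('top',[.46,.035,.004]))
E
```

```text
[ 0.56872486 -0.09700775  0.18802869] 0.034796168576793705 [-1.84174055e-04  9.40397106e-01 -3.40076460e-01 -1.11844089e-03] [-0.16856327  0.75649558 -0.45195139] [-0.29  0.31  1.59  0.    1.24  1.97]
[245.65202145 199.37797393] [247.82789928 212.24346922]
```

View pics/c3.png

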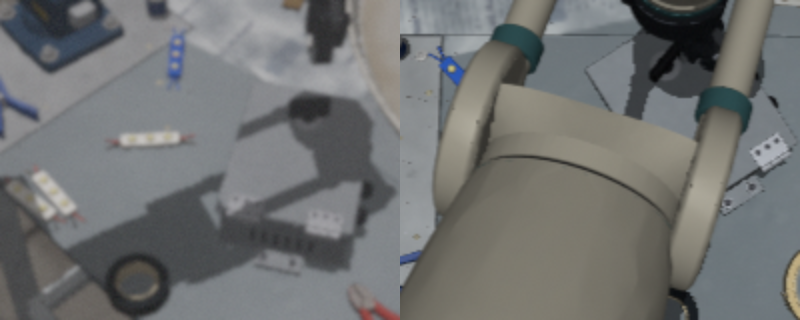

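The module lies flat on the table at scene crop (150,139), clear of the enclosure. The wing is at about (310,105). Next I'll descend on the wing.

Request:
drive_tool([
  [[0,0,0],[0,0,-3],3.5],
  [[0,0,0],[0,0,-3],3.5],
  [[0,0,0],[0,0,-2],3.5],
  [[0,0,0],[0,0,-1.4],3.5],
  [[0,0,0],[0,0,-0.8],3.5],
  [[0,0,0],[0,0,-0.4],3.5],
  [[0,0,0],[0,0,0],3.5],
])

```text
clock: 10.02
position: [0.57, -0.098, 0.0826]
ee_rot: [0.0, 0.94, -0.34, 0.0]
contact_force: [0.1, -1.0, -0.2]
width: 0.0349
gripper_force: 0.0
```

Request:
drive_tool([
  [[0,0,0],[0,0,0],2.2],
  [[0,0,0],[0,0,0],0.5],
  [[0,0,0],[0,0,0],0.5],
  [[0,0,0],[0,0,0],0.5],
  [[0,0,0],[0,0,0],0.5],
], force=30)

```text
clock: 10.65
position: [0.5717, -0.0966, 0.083]
ee_rot: [-0.002, 0.94, -0.341, 0.002]
contact_force: [4.0, 4.9, 0.2]
width: 0.0096
gripper_force: 35.2
```

```bash
python3 - <<'E'
from h import *
s=manip.get_state();print(s)
E
```

```text
{'clock': 10.65, 'qpos': array([-0.28946475,  0.41141513,  1.72729567,  0.00410406,  0.99962088,
        1.9745414 ]), 'qd': array([ 0.00154185, -0.00029571,  0.00012962,  0.00162665,  0.00027533,
       -0.00027382]), 'effort': array([-3.09691988e+00, -4.48414171e+01, -1.87646073e+01, -1.57536473e+00,
        5.71822654e-01, -2.06947862e-02]), 'position': array([ 0.57170121, -0.09658368,  0.08304132]), 'ee_rot': array([-0.0018184 ,  0.94015233, -0.34074616,  0.00152913]), 'contact_force': array([3.97532262, 4.90496077, 0.19420287]), 'moment': array([ 0.72493822, -0.40843344, -0.04007015]), 'gripper_force': 35.20898222923279, 'width': 0.00964947004956325}
```

The wing is centred about 2 mm further along the closing axis than I commanded, so I'll shift the command to relieve it. Then I'll tug up in 1 mm steps.

Request:
drive_tool([
  [[0,0,0],[0.15,0.2,0],0.5],
  [[0,0,0],[0,0,0],0.5],
])

```text
clock: 10.9
position: [0.5718, -0.0964, 0.083]
ee_rot: [0.0, 0.94, -0.34, 0.001]
contact_force: [0.4, -0.5, 4.3]
width: 0.0095
gripper_force: 35.8
```

Request:
drive_tool([
  [[0,0,0],[0,0,0.1],0.5],
  [[0,0,0],[0,0,0.1],0.5],
  [[0,0,0],[0,0,0],0.5],
])

```text
clock: 11.28
position: [0.5717, -0.0964, 0.0841]
ee_rot: [0.0, 0.94, -0.34, 0.0]
contact_force: [2.0, -2.2, -4.0]
width: 0.0092
gripper_force: 34.7
```

Request:
drive_tool([
  [[0,0,0],[0,0,0.1],0.5],
  [[0,0,0],[0,0,0.1],0.5],
  [[0,0,0],[0,0,0],0.5],
])

```text
clock: 11.65
position: [0.5715, -0.0965, 0.0862]
ee_rot: [0.0, 0.94, -0.34, 0.0]
contact_force: [2.4, -5.3, -6.4]
width: 0.0095
gripper_force: 34.6
```

Request:
drive_tool([
  [[0,0,0],[0,0,0.1],0.5],
  [[0,0,0],[0,0,0.1],0.5],
  [[0,0,0],[0,0,0],0.5],
])

```text
clock: 12.02
position: [0.5714, -0.0965, 0.0869]
ee_rot: [0.0, 0.94, -0.34, -0.0]
contact_force: [4.1, -5.8, -12.9]
width: 0.0095
gripper_force: 33.8
```

Request:
drive_tool([
  [[0,0,0],[0,0,0.1],0.5],
  [[0,0,0],[0,0,0],0.5],
])

```text
clock: 12.28
position: [0.5714, -0.0964, 0.087]
ee_rot: [0.0, 0.94, -0.34, -0.0]
contact_force: [5.5, -4.7, -17.9]
width: 0.0096
gripper_force: 33.0
```

It is caught: the wing stops after about 4 mm and the force climbs to about 18 N. I'll lower back and turn the wing anticlockwise, watching the moment.

Request:
drive_tool([
  [[0,0,0],[0,0,-0.4],0.5],
  [[0,0,0],[0,0,-0.3],0.5],
  [[0,0,0],[0,0,0],0.5],
])

```text
clock: 12.65
position: [0.5717, -0.0963, 0.0831]
ee_rot: [0.0, 0.94, -0.34, 0.001]
contact_force: [2.3, -2.9, 0.7]
width: 0.0092
gripper_force: 35.1
```

Request:
drive_tool([
  [[0,0,0.1],[0,0,0],0.5],
  [[0,0,0.1],[0,0,0],0.5],
  [[0,0,0.1],[0,0,0],0.5],
  [[0,0,0],[0,0,0],0.5],
])

```text
clock: 13.15
position: [0.5717, -0.0963, 0.0831]
ee_rot: [0.0, 0.981, -0.196, 0.001]
contact_force: [2.5, -4.1, 2.1]
width: 0.0095
gripper_force: 35.3
```

```bash
cat > st.py <<'E'
from h import *
s=manip.get_state();q=s['ee_rot'];print(s['clock'],np.round(s['position'],4),'y-dir',np.degrees(2*np.arctan2(q[2],q[1]))-90,'F',np.round(s['contact_force'],1),'M',np.round(s['moment'],2),'w',s['width'],s['gripper_force'],'q',np.round(s['qpos'],2),'quat',np.round(q,3))
E
python3 st.py
```

```text
13.15 [ 0.5717 -0.0963  0.0831] y-dir -112.6304665268056 F [ 2.5 -4.1  2.1] M [-0.66 -0.34  0.05] w 0.009457855451246411 35.321404337882996 q [-0.29  0.41  1.73 -0.    1.    1.68] quat [ 0.     0.981 -0.196  0.001]
```

Request:
drive_tool([
  [[0,0,0.1],[0.05,-0.1,0],0.5],
  [[0,0,0.1],[0,0,0],0.5],
  [[0,0,0.1],[0,0,0],0.5],
  [[0,0,0.1],[0,0,0],0.5],
  [[0,0,0.1],[0,0,0],0.5],
  [[0,0,0],[0,0,0],0.5],
])

```text
clock: 13.9
position: [0.5718, -0.0964, 0.083]
ee_rot: [-0.0, 0.999, 0.052, 0.0]
contact_force: [1.7, -0.9, 5.3]
width: 0.0093
gripper_force: 35.8
```

```bash
python3 st.py
```

```text
13.9 [ 0.5718 -0.0964  0.083 ] y-dir -84.07921943802495 F [ 1.7 -0.9  5.3] M [-0.24 -0.21 -0.03] w 0.009328040575196019 35.77840983867645 q [-0.29  0.41  1.72  0.    1.    1.18] quat [-0.     0.999  0.052  0.   ]
```

Request:
drive_tool([
  [[0,0,0.1],[0.05,0,0.05],0.5],
  [[0,0,0.1],[0,0,0],0.5],
  [[0,0,0.1],[0,0,0],0.5],
  [[0,0,0.07],[0,0,0],0.5],
  [[0,0,0.04],[0,0,0],0.5],
  [[0,0,0],[0,0,0],0.5],
])

```text
clock: 14.65
position: [0.5719, -0.0965, 0.0831]
ee_rot: [-0.0, 0.967, 0.254, -0.0]
contact_force: [-0.1, -0.8, 2.9]
width: 0.0094
gripper_force: 35.7
```

```bash
python3 st.py
```

```text
14.65 [ 0.5719 -0.0965  0.0831] y-dir -60.59070840946863 F [-0.1 -0.8  2.9] M [-0.22 -0.16 -0.  ] w 0.009354918149748802 35.65981328487396 q [-0.29  0.41  1.72  0.    1.01  0.77] quat [-0.     0.967  0.254 -0.   ]
```

Request:
drive_tool([
  [[0,0,0.03],[0,0,0],0.5],
  [[0,0,0.03],[0,0,0],0.5],
  [[0,0,0],[0,0,0],0.5],
])

```text
clock: 15.02
position: [0.5719, -0.0965, 0.083]
ee_rot: [-0.0, 0.959, 0.284, -0.0]
contact_force: [-0.5, 0.4, 5.9]
width: 0.0095
gripper_force: 36.0
```

```bash
python3 st.py
```

```text
15.025 [ 0.5719 -0.0965  0.083 ] y-dir -56.982535699629054 F [-0.5  0.4  5.9] M [-0.    0.06  0.05] w 0.009532418954861567 35.972689390182495 q [-0.29  0.41  1.72  0.    1.01  0.71] quat [-0.     0.959  0.284 -0.   ]
```

Request:
drive_tool([
  [[0,0,0.03],[0,0,0],0.5],
  [[0,0,0],[0,0,0],0.5],
])

```text
clock: 15.28
position: [0.5719, -0.0965, 0.083]
ee_rot: [-0.001, 0.955, 0.297, -0.0]
contact_force: [-0.6, 0.1, 5.8]
width: 0.0091
gripper_force: 38.0
```

```bash
python3 st.py
```

```text
15.275 [ 0.5719 -0.0965  0.083 ] y-dir -55.387678248095625 F [-0.6  0.1  5.8] M [-0.05  0.02 -0.58] w 0.009139224096676717 38.03346812725067 q [-0.29  0.41  1.72  0.    1.01  0.68] quat [-0.001  0.955  0.297 -0.   ]
```

The stop is reached (moment -0.58 N m). I'll back off a touch and compute the arc.

```bash
python3 - <<'E'
import numpy as np
t=np.radians(33.3);N=15
a=np.arctan2(.021,.138);r=np.hypot(.138,.021)*100
f=np.radians(45)/N*np.arange(N+1)+a
x=r*np.cos(f);z=r*np.sin(f)
print(np.radians(3)*np.sin(t),-np.radians(3)*np.cos(t))
X=np.round(np.c_[x*np.cos(t),x*np.sin(t),z],2)
for d in np.round(np.diff(X,axis=0),2): print(d)
print(X[-1]-X[0])
E
```

```text
0.028746767527934945 -0.04376277110484712
[-0.1  -0.07  0.72]
[-0.14 -0.1   0.71]
[-0.17 -0.11  0.7 ]
[-0.2  -0.13  0.69]
[-0.23 -0.15  0.68]
[-0.26 -0.17  0.66]
[-0.29 -0.19  0.65]
[-0.32 -0.21  0.62]
[-0.34 -0.22  0.61]
[-0.37 -0.25  0.58]
[-0.39 -0.25  0.56]
[-0.42 -0.28  0.53]
[-0.44 -0.29  0.51]
[-0.46 -0.3   0.47]
[-0.49 -0.32  0.45]
[-4.62 -3.04  9.14]
```

Request:
drive_tool([
  [[0,0,-0.025],[0,0,0.05],0.5],
  [[0,0,0],[0,0,0.05],0.5],
], force=45)

```text
clock: 15.52
position: [0.5718, -0.0965, 0.0832]
ee_rot: [-0.001, 0.958, 0.286, -0.0]
contact_force: [1.2, 1.0, -2.6]
width: 0.0091
gripper_force: 43.7
```

Lift the first 9°, then check.

Request:
drive_tool([
  [[0.029,-0.044,0],[-0.1,-0.07,0.72],0.5],
  [[0.029,-0.044,0],[-0.14,-0.1,0.71],0.5],
  [[0.029,-0.044,0],[-0.17,-0.11,0.7],0.5],
  [[0,0,0],[0,0,0],0.5],
])

```text
clock: 16.02
position: [0.5675, -0.0994, 0.1049]
ee_rot: [-0.024, 0.955, 0.285, 0.076]
contact_force: [1.5, 1.8, -3.2]
width: 0.009
gripper_force: 44.1
```

```bash
python3 st.py
```

```text
16.025 [ 0.5675 -0.0994  0.1049] y-dir -56.82451879847757 F [ 1.5  1.8 -3.2] M [ 0.25 -0.27 -0.07] w 0.009046823915455998 44.09203290939331 q [-0.37  0.34  1.8   0.16  0.92  0.52] quat [-0.024  0.955  0.285  0.076]
```

The cover is free: about 3 N, and it has risen 22 mm. Continuing.

Request:
drive_tool([
  [[0.029,-0.044,0],[-0.2,-0.13,0.69],0.5],
  [[0.029,-0.044,0],[-0.23,-0.15,0.68],0.5],
  [[0.029,-0.044,0],[-0.26,-0.17,0.66],0.5],
  [[0.029,-0.044,0],[-0.29,-0.19,0.65],0.5],
  [[0.029,-0.044,0],[-0.32,-0.21,0.62],0.5],
  [[0,0,0],[0,0,0],0.5],
])

```text
clock: 16.77
position: [0.5545, -0.1078, 0.1377]
ee_rot: [-0.061, 0.937, 0.279, 0.2]
contact_force: [0.8, 2.9, -1.8]
width: 0.0087
gripper_force: 44.2
```

```bash
python3 st.py
```

```text
16.775 [ 0.5545 -0.1078  0.1377] y-dir -56.802612829790064 F [ 0.8  2.9 -1.8] M [ 0.13 -0.09 -0.  ] w 0.008730423579083234 44.189284443855286 q [-0.56  0.25  1.92  0.51  0.86  0.12] quat [-0.061  0.937  0.279  0.2  ]
```

Request:
drive_tool([
  [[0.029,-0.044,0],[-0.34,-0.22,0.61],0.5],
  [[0.029,-0.044,0],[-0.37,-0.25,0.58],0.5],
  [[0.029,-0.044,0],[-0.39,-0.25,0.56],0.5],
  [[0.029,-0.044,0],[-0.42,-0.28,0.53],0.5],
  [[0,0,0],[0,0,0],0.5],
])

```text
clock: 17.4
position: [0.5393, -0.1177, 0.1602]
ee_rot: [-0.091, 0.911, 0.272, 0.297]
contact_force: [-0.4, 2.6, -1.0]
width: 0.0093
gripper_force: 44.3
```

```bash
python3 st.py
```

```text
17.4 [ 0.5393 -0.1177  0.1602] y-dir -56.76089000994889 F [-0.4  2.6 -1. ] M [-0.04  0.21 -0.03] w 0.009252422968184371 44.261900782585144 q [-0.73  0.21  2.02  0.81  0.91 -0.25] quat [-0.091  0.911  0.272  0.297]
```

Request:
drive_tool([
  [[0.029,-0.044,0],[-0.44,-0.29,0.51],0.5],
  [[0.029,-0.044,0],[-0.46,-0.3,0.47],0.5],
  [[0.029,-0.044,0],[-0.49,-0.32,0.45],0.5],
  [[0,0,0],[0,0,0],0.5],
  [[0,0,0],[0,0,0],0.5],
  [[0,0,0],[0,0,0],0.5],
])

```text
clock: 18.15
position: [0.5256, -0.1266, 0.1744]
ee_rot: [-0.111, 0.885, 0.265, 0.367]
contact_force: [-2.3, 1.8, -3.2]
width: 0.009
gripper_force: 44.3
```

```bash
python3 st.py; python3 - <<'E'
from h import *
q=manip.get_state()['ee_rot'];w,x,y,z=q
print('tilt',np.degrees(np.arccos(-(1-2*(x*x+y*y)))))
b=snap('scene','s4.png');u=snap('top','t4.png')
cv2.imwrite('pics/c4.png',np.hstack([cv2.resize(b[110:350,140:400],(400,370)),cv2.resize(u[90:310,170:430],(400,370))])[:,:,::-1])
E
```

```text
18.15 [ 0.5256 -0.1266  0.1744] y-dir -56.61666545026041 F [-2.3  1.8 -3.2] M [-0.29  0.87  0.09] w 0.008957864465867185 44.312002658843994 q [-0.87  0.22  2.09  0.99  1.   -0.51] quat [-0.111  0.885  0.265  0.367]
tilt 45.1388823637836
```

View pics/c4.png

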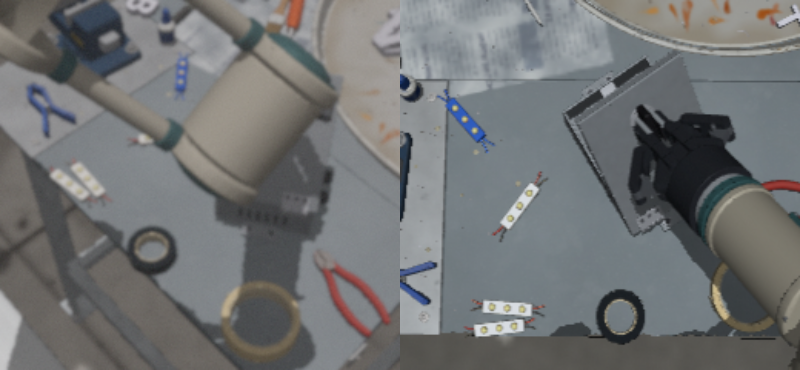

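```bash
python3 - <<'E'
from h import *
for d in(35,40,45,50):
    f=np.radians(d);ex=np.array([.836,.549]);ey=np.array([-.549,.836]);H=np.array([.4565,-.1723])
    for s in(1,-1):
        p=H+.18*np.cos(f)*ex+s*.069*ey;print(d,np.round(proj('top',[*p,.062+.18*np.sin(f)]),1),end=' ')
    print()
E
python3 st.py
```

```text
35 [278.4 156.5] 35 [343.  115.6] 
40 [281.1 159.3] 40 [346.7 117.8] 
45 [284.2 162.9] 45 [350.8 120.7] 
50 [287.7 167.1] 50 [355.2 124.3] 
18.25 [ 0.5256 -0.1267  0.1745] y-dir -56.6353367114798 F [-2.8  1.7 -3.8] M [-0.28  0.92  0.17] w 0.008805339920570573 44.29579496383667 q [-0.87  0.22  2.09  0.99  1.   -0.51] quat [-0.111  0.884  0.265  0.368]
```

The observed corner at (352,123) matches 45–47°, and the tool tilt is 45.1°. The cover is held steady, so I'm handing in.

```bash
python3 -c "
from rig import job
print(job.sign_off())"
```

```text
the job is handed in; nothing more can be done
None
```

The module lies flat on the table beside the enclosure; the tug showed the cover was caught, so I turned the wing anticlockwise to its released stop, raised the cover to about 45°, and handed in with the gripper still holding it there.

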